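Release a clamped axle and roll it flat-up in its V-blocks

ROBOT

A 6-joint arm with a two-finger parallel gripper is mounted at the origin on the work surface. World frame = base frame: x ahead of the robot, y to its left, z up, the work surface at z = 0. Lengths are in m, angles in rad, forces in N, time in s.
With the tool pointing down it reaches from about 0.4 to 0.825 m from the base axis. Payload 7 kg.
Tool frame: the origin (TCP) lies at the very end of the fingers, on their centre line; the grasp point (between the pads) lies 19 mm behind it; z points along the fingers, y is the line along which they close (so a half turn about z gives the same grasp; the last joint's range is limited). The gripper opens to 88 mm and grips with 3 to 60 N. Pads are 19 mm wide; open, the fingers measure 130 mm over their backs; the gripper's body (78 mm by 193 mm) begins 47 mm behind the grasp point.
Start: joints at [-0.827, 0.359, 0.012, 0, -1.224, -0.288], TCP at [0.297, -0.606, 0.227] pointing down, gripper open.
Joint ranges: [-3.07, 3.07], [-1.43, 2.12], [-1.02, 1.25], [-3.03, 1.67], [-3.05, -0], [-3.03, 3.03]. Speed limits (rad/s): [2.39, 2.39, 3.01, 3.14, 3.14, 3.14].

INTERFACE

Orientations are given as a unit quaternion [w, x, y, z].
In Python, from bench import bot gives the robot as it stands. The module is installed in compiled form; this text tells all that it offers.
- The arm moves only by the tool apply_moves, never from a script. Its argument "motion" is a list of rows, each a list of 3 entries, a list of its own where there are three numbers: the finger opening in cm, from 0 to 8.76, then the shift along the tool's x, y, z in cm, then the turn, a rotation vector about the tool's x, y, z in degrees. In form: [[claw, [tx, ty, tz], [ax, ay, az]], ...]. A call has 1 to 12 rows; each row is the pose to reach, as a shift and turn from the pose commanded when the call began, along the tool's axes at that moment; what a row does not reach only later rows make up. A row lasts 1/12 s, in which the tool goes at most 41.7 mm and 7.16 degrees, less where a joint would pass 70% of its speed; a pose out of reach is approached as far as the arm can. A call with a gripper value outside its range is refused whole. The fingers move at their own pace and stop on an object; "squeeze" is the grip in N (left out, the last holds). Time passes only in rows, so rows that repeat a pose let the fingers close. It gives the time, the measured TCP pose, the force, the opening and the grip force at its end, in the units of the state.
- bot.get_state(): the state, without advancing time (a new reading comes with each control period).
- bot.get_image(name): name is "side" or "top" or "wrist"; returns (picture, depth): 384x512x3 uint8, red, green, blue; 384x512 float32, m along the optical axis (not along the pixel's ray), 0 where there is no reading.
- bot.get_calibration(name): a dict with "K" (3x3 intrinsics, pixels), "R" (3x3) and "t" (3): a world point X has camera coordinates R X + t. Camera axes: x right, y down, z forward; pixel columns grow to the right and rows downward; lengths in m; the calibration is good to about 2 mm. A picture is of the moment at which its call begins: read the wrist's pose just before it. get_calibration takes no time and is no camera call; for the wrist camera it gives the pose at the moment of the call.
- bot.hand_in(): hands the job in; it is judged then, once.
The state is a dict: "time": time; "joints": joint angles; "qvel": joint speeds; "effort": joint torques, N m; "eef_pos": TCP position; "orientation": TCP orientation; "force": force on the tool from outside, world axes, zero at the start; "moment": the same for the moment, N m; "gripper_width": finger opening in m; "grasp_force": force on a finger pad.
Only numpy, scipy, OpenCV 4.12 (cv2) and the standard library are available. Lean on these libraries where they do the work, as an engineer would, in place of code of your own. Each camera call takes 0.05 s, during which the arm holds its last target. There are 200 camera calls.

TASK

An axle lies in two V-blocks, held down by a spring plunger. Pull the plunger up by its black T-handle and twist it so that it rests in its notch and stays retracted; then roll the axle in the V-blocks, without lifting it out, until the flat at its end faces straight up. Leave it lying fully down in both V-blocks, about where it lay lengthwise, and leave the other things on the bench where they are.

Things in the scene. Friction and masses are not known exactly. Their poses are not given: they have to be found in the camera images.
- fixture: Bolted-down fixture: dark base plate, its x -57 to 73, its y -118 to 136, 12 thick (all mm), with two steel V-blocks on it; the plate is bare between them. Origin on the bench, midway between the V-blocks, straight below the axle's axis; z up, y along the V-grooves.
- axle_axis (a point): Point of the fixture where the axle's axis runs when the axle lies fully down in both V-blocks: 80 mm above the bench, midway between the V-blocks. Axes as the fixture.
- v_right (a point): Bottom of the groove of the V-block at the fixture's y = -85 mm, 57 mm above the bench. Both V-blocks are 24 thick (along y) and 64 wide, their tops 79 above the bench; 146 mm of the axle is free between them.
- v_left (a point): The same for the V-block at y = +85 mm. A grey bracket over it carries the plunger: column at the fixture's x 41 to 63 and arm from 104 to 116 mm above the bench, 34 wide. Beyond it, at the fixture's y = 124 to 132, stands a steel end stop, 40 wide, its top 100 above the bench.
- axle: Loose solid aluminium axle, 32 mm diameter, about 0.5 kg. Its y runs along it, origin on its axis; full round from y = -100 to 112 mm (grip it there between the V-blocks, at y about 0); a flat is milled from -150 to -100. Its z points out of the flat, which leans 34 to 80 degrees towards the fixture's +x at the start and must end facing up.
- flat_center (a point): Centre of the flat (25 mm wide, 50 long, with a dark 8 mm cross hole), at the axle's y = -125, 10 mm from its axis; axes as the axle. Friction keeps the axle as it is left in the V-blocks once the plunger is up. Gripped square across its diameter it rolls with the hand tilted about the axle's axis; let go and grip again for more.
- handle_grip (a point): Middle of where to pinch the plunger's black T-handle: an upright blade 44 long (this point's y), 10 thick (its x), from 20 below to 12 mm above this point, which is 168 mm above the bench when down. Plunger axis upright at the fixture's x = 0, y = 85. The round steel housing below the blade, 43 diameter, has its top 140 mm above the bench.
- plunger (a joint): Lift of the plunger in m: about 0 when down, its rubber tip pressing on the axle; the spring and weight pull down with 9 to 13 N; it can be lifted to 0.018. To twist it the lift must be over 0.011 (0.014 is good). Let go after the twist it rests in its notch at about 0.008.
- handle (a joint): Twist of the T-handle in rad, anticlockwise seen from above positive; within 0.1 of 0 (blade along the fixture's y) at the start. Turns either way, to 1.65, only while lifted over 11 mm; beyond about 1.1 (1.35 is good) it can be lowered into the rest notch and stays.
- wrench: Bystander, to be left alone: flat steel spanner, 170 long, 38 wide, 8 thick; origin under its middle, lying on the bench (mm).
- screwdriver: Bystander, to be left alone: screwdriver lying on the bench, 200 long, handle 26 thick; origin under its middle (mm).
- locknut: Bystander, to be left alone: small plain steel ring nut, 34 outside diameter, 9 high, lying flat beside the fixture on the robot's side; origin under its centre (mm).
- grease: Bystander, to be left alone: squat jar, 68 diameter, 70 high, standing; origin under its centre (mm).
- spray: Bystander, to be left alone: spray can, 52 diameter, about 160 high, standing; origin under its centre (mm).
- cassette: Bystander, to be left alone: stack of toothed sprockets, 84 diameter at its foot, 24 high; origin under its centre (mm).
- pedal: Bystander, to be left alone: flat bicycle pedal, black frame about 90 x 84, 19 high, with a steel spindle; origin under its middle (mm).

How it is judged:
On the way, in this order (a step that is already met when the one before it is completed fails the run):
1. the plunger is retracted and rests in its notch (twisted, 6 to 10 mm up) (value of joint plunger between 0.006 and 0.0098 m and (value of joint handle above 0.95 rad or value of joint handle below -0.95 rad)), for 0.3 s.
2. the axle's flat faces up, within 7 degrees (angle between axle's own z axis and vertical below 0.12 rad), for 0.2 s.
At the end, for the whole second after the job is handed in: The axle's flat faces up within 7 degrees; the axle lies at rest, fully down in both V-blocks (axis within 3 mm of its seated height, 4 mm across, 2.9 degrees) and within about 22 mm lengthwise of the middle; the plunger rests in its notch, twisted by more than 54 degrees and 6 to 10 mm up (all of step 1 and angle between axle's own z axis and vertical below 0.12 rad and horizontal distance between axle and axle_axis below 0.022 m and x of axle in the frame of fixture between -0.004 and 0.004 m and z of axle in the frame of fixture between 0.077 and 0.083 m and angle between the y axis of axle and the y axis of fixture, either way round below 0.05 rad and linear speed of axle below 0.01 m/s and angular speed of axle below 0.1 rad/s); the robot touches nothing.
It fails at once if a bystander was moved by more than 30 mm (distance of any of wrench, screwdriver, locknut, grease, spray, cassette, pedal from where it was at the start of the episode above 0.03 m).
It fails at once if the axle was lifted out of the V-blocks (over 20 mm up) (z of axle in the frame of fixture above 0.1 m).
It also fails if it takes over 58 s, if anything falls off the work surface, if the arm or the gripper's body presses on something with over 40 N, if the wrist force passes 120 N, or if a joint passes its speed limit or range.

## Working session

There is one attempt and no reset: what is moved stays moved. The work goes in short steps, Python scripts to look and compute and a tool call to move; the robot and the scene stay as the last step left them, time stands still between calls to the robot, and variables do not carry over. Pictures are saved under pics/ and viewed, at most 10 in all, crops included, and the job is handed in when it is done.

Besides the shell and the picture viewer there is one more tool, called after "Call:" as name(argument=value, ...) on one line, values as JSON. apply_moves: Moves the arm, as the interface text tells. Its arguments: {"type":"object","properties":{"motion":{"type":"array","items":{"type":"array"}},"squeeze":{"type":"number"}},"required":["motion"]}

```bash
mkdir -p pics; python3 - <<'E'
from bench import bot
import cv2,numpy as np
s=bot.get_state();print({k:np.round(v,3) for k,v in s.items()})
for n in("side","top"):
    im,d=bot.get_image(n);c=bot.get_calibration(n)
    np.savez(f"pics/{n}0.npz",im=im,d=d,**c)
    cv2.imwrite(f"pics/{n}0.png",im[:,:,::-1])
    print(n,c["K"].round(1).tolist(),(-c["R"].T@c["t"]).round(3),c["R"].round(3).tolist())
a=cv2.imread("pics/side0.png");b=cv2.imread("pics/top0.png")
E
```

```text
{'time': np.float64(0.0), 'joints': array([-0.827,  0.359,  0.011, -0.   , -1.224, -0.288]), 'qvel': array([-0.001, -0.001, -0.   , -0.001, -0.   , -0.002]), 'effort': array([-0.0000e+00, -5.8273e+01,  2.9306e+01,  6.9970e+00,  7.0000e-03,
       -0.0000e+00]), 'eef_pos': array([ 0.297, -0.606,  0.226]), 'orientation': array([-0.   , -0.226,  0.974,  0.001]), 'force': array([ 0.056, -0.186,  0.534]), 'moment': array([-0.118,  0.004,  0.073]), 'grasp_force': np.float64(0.0), 'gripper_width': np.float64(0.088)}
side [[364.8, 0.0, 258.8], [0.0, 364.8, 191.3], [0.0, 0.0, 1.0]] [0.133 0.687 0.621] [[-0.834, -0.552, -0.016], [-0.272, 0.435, -0.859], [0.481, -0.711, -0.512]]
top [[444.3, 0.0, 256.5], [0.0, 444.3, 186.6], [0.0, 0.0, 1.0]] [0.318 0.009 1.454] [[0.016, -1.0, 0.009], [-0.982, -0.017, -0.189], [0.19, -0.006, -0.982]]
```

View pics/top0.png

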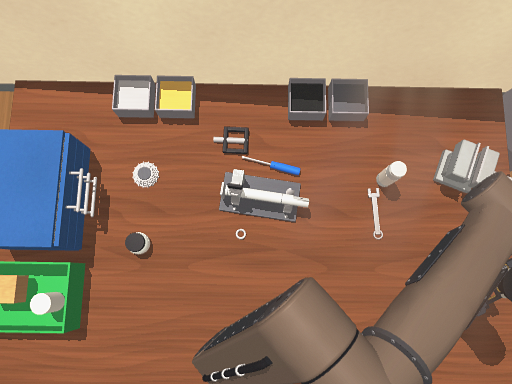

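View pics/side0.png

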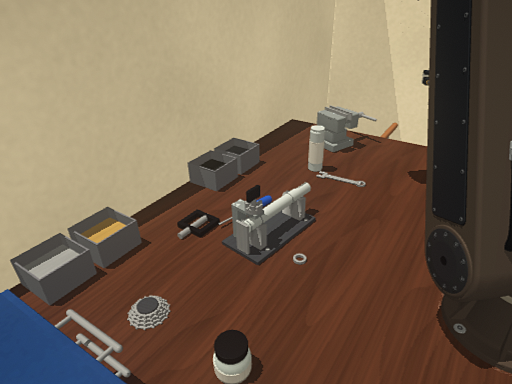

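```bash
cat > h.py <<'E'
import numpy as np,cv2
def load(n): return np.load(f"pics/{n}.npz")
def cloud(f):
    K,R,t,d=f["K"],f["R"],f["t"],f["d"]
    v,u=np.mgrid[:384,:512]
    P=np.stack([(u-K[0,2])/K[0,0]*d,(v-K[1,2])/K[1,1]*d,d],-1)
    return (P-t)@R
def ray(f,px,z):
    K,R,t=f["K"],f["R"],f["t"]
    c=-R.T@t; r=R.T@np.linalg.inv(K)@np.array([px[0],px[1],1.])
    return c+r*(z-c[2])/r[2]
E
python3 - <<'E'
from h import *
f=load("top0");P=cloud(f);im=f["im"]
x0,y0,w,h=205,160,120,70
c=im[y0:y0+h,x0:x0+w]
big=cv2.resize(c[:,:,::-1],None,fx=6,fy=6,interpolation=cv2.INTER_NEAREST)
cv2.imwrite("pics/top0c.png",big)
Z=P[...,2]
sub=P[y0:y0+h,x0:x0+w].reshape(-1,3)
# plate: z 8..16mm
m=(sub[:,2]>.007)&(sub[:,2]<.017)
print("plate n",m.sum());r=cv2.minAreaRect((sub[m,:2]*1000).astype(np.float32));print(r)
col=c.reshape(-1,3).astype(int); 
m2=(sub[:,2]>.085)&(sub[:,2]<.1)
print("axle n",m2.sum(),sub[m2].mean(0)); 
vx=cv2.fitLine(sub[m2][:,:2].astype(np.float32),cv2.DIST_HUBER,0,.01,.01).ravel();print(vx)
m3=sub[:,2]>.15
print("handle",m3.sum(),sub[m3].mean(0),sub[m3].min(0),sub[m3].max(0))
print(np.median(Z[240:260,280:300]),np.percentile(sub[:,2],[5,50,99]))
g=cv2.cvtColor(c,cv2.COLOR_RGB2HSV).reshape(-1,3)
pm=((g[:,1]<70)&(g[:,2]<110)).reshape(h,w).astype(np.uint8)
n,l,st,ce=cv2.connectedComponentsWithStats(pm)
print(st[1:][st[1:,4]>30])
E
```

```text
plate n 1815
((572.9356689453125, -28.517013549804688), (231.5455322265625, 397.4085693359375), 1.0511555671691895)
axle n 635 [ 0.55127095 -0.04054144  0.09370904]
[ 0.13843526  0.99037147  0.55127096 -0.04054144]
handle 110 [0.4852432  0.04734773 0.59261351] [0.31811565 0.00920449 0.15210084] [0.57435796 0.08771831 1.45365719]
0.0011570689896354329 [-0.00327911  0.0042279   0.1749157 ]
[[ 22  15  23  15 130]
 [ 15  24  78  35 737]]
```

View pics/top0c.png

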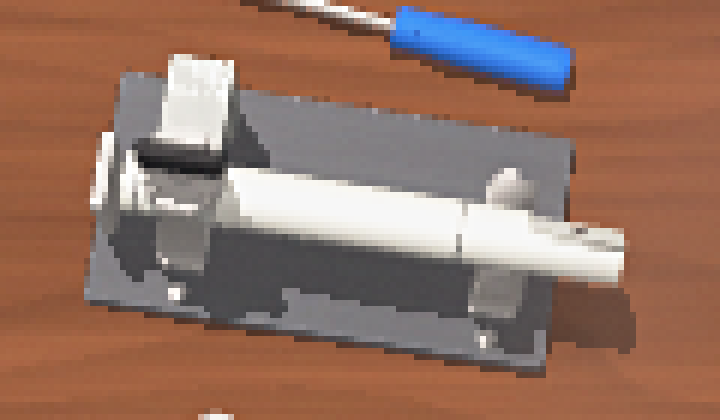

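The crop shows the plate with corners at (123,73), (572,140), (545,372), (88,300), the black handle blade at (180,155), and the flat at right (575,235), leaning away from the robot.

```bash
python3 - <<'E'
from h import *
f=load("top0")
px=np.array([(123,73),(572,140),(545,372),(88,300)])/6+[205-.5,160-.5]
W=np.array([ray(f,p,.012)[:2] for p in px])
M=np.array([(73,136),(73,-118),(-57,-118),(-57,136)])/1000
a=W-W.mean(0);b=M-M.mean(0)
th=np.arctan2((b[:,0]*a[:,1]-b[:,1]*a[:,0]).sum(),(a*b).sum())
R=np.array([[np.cos(th),-np.sin(th)],[np.sin(th),np.cos(th)]])
o=W.mean(0)-R@M.mean(0)
print("yaw",np.degrees(th),"o",o,"res",(W-M@R.T-o)*1000)
print("handle xy",o+R@[0,.085])
print("handle from img",ray(f,np.array([180,150])/6+[204.5,159.5],.18))
P=cloud(f);im=f["im"]
Q=(P[...,:2]-o)@R
m=(np.abs(Q[...,0])<.012)&(abs(Q[...,1])<.06)&(P[...,2]>.08)&(P[...,2]<.11)
q=np.column_stack([Q[m],P[m][:,2]]);print("axle x mean",q[:,0].mean(),np.polyfit(q[:,1],q[:,0],1),q[:,2].max())
m=(abs(Q[...,0])<.02)&(Q[...,1]<-.105)&(Q[...,1]>-.155)&(P[...,2]>.06)&(P[...,2]<.11)
q=np.column_stack([Q[m],P[m][:,2]])*1000
print(q[np.argsort(q[:,0])].round(0)[::3].tolist())
m=(abs(Q[...,0])<.05)&(abs(Q[...,1]-.085)<.05)&(P[...,2]>.165)&(P[...,2]<.2)
q=np.column_stack([Q[m],P[m][:,2]])*1000;print("handle",q.mean(0),cv2.minAreaRect(q[:,:2].astype(np.float32)))
from bench import bot
c=bot.get_calibration("wrist");s=bot.get_state()
print("wrist cam",-c["R"].T@c["t"]-s["eef_pos"],c["R"].round(2).tolist(),c["K"][0])
from scipy.spatial.transform import Rotation as T
qq=s["orientation"];print(T.from_quat(np.r_[qq[1:],qq[0]]).as_matrix().round(3))
E
```

```text
yaw -7.638471232132196 o [ 0.55552863 -0.01901386] res [[-0.56001065 -0.42102731]
 [-0.3381355   2.48131489]
 [-0.28774698  0.25480725]
 [ 1.18589313 -2.31509482]]
handle xy [0.566827   0.06523189]
handle from img [0.56933512 0.06557509 0.18      ]
axle x mean -0.000603138604110437 [-0.00569545 -0.00060225] 0.10413104580557259
[[-15.0, -126.0, 84.0], [-15.0, -107.0, 84.0], [-14.0, -116.0, 89.0], [-14.0, -141.0, 92.0], [-14.0, -122.0, 91.0], [-13.0, -109.0, 94.0], [-12.0, -132.0, 89.0], [-12.0, -134.0, 90.0], [-11.0, -119.0, 89.0], [-10.0, -106.0, 94.0], [-10.0, -134.0, 96.0], [-9.0, -131.0, 91.0], [-8.0, -143.0, 95.0], [-8.0, -124.0, 96.0], [-7.0, -130.0, 96.0], [-6.0, -136.0, 99.0], [-5.0, -123.0, 99.0], [-5.0, -121.0, 96.0], [-4.0, -132.0, 100.0], [-4.0, -117.0, 101.0], [-3.0, -111.0, 93.0], [-2.0, -120.0, 96.0], [-1.0, -107.0, 97.0], [-0.0, -135.0, 99.0], [0.0, -138.0, 99.0], [1.0, -123.0, 96.0], [2.0, -107.0, 99.0], [2.0, -110.0, 98.0], [4.0, -122.0, 101.0], [4.0, -116.0, 94.0], [5.0, -125.0, 96.0], [7.0, -132.0, 89.0], [8.0, -116.0, 88.0], [9.0, -123.0, 87.0], [11.0, -107.0, 84.0], [12.0, -135.0, 83.0], [12.0, -133.0, 79.0], [14.0, -123.0, 77.0]]
handle [  0.36534346  86.1345633  177.43514265] ((1.1322059631347656, 86.83504486083984), (42.045501708984375, 10.402730941772461), 89.37557220458984)
wrist cam [-0.06268551 -0.03158356  0.15751086] [[-0.44, 0.9, 0.0], [0.87, 0.42, 0.27], [0.24, 0.12, -0.96]] [292.54188363   0.         261.08768287]
[[-0.898 -0.44  -0.001]
 [-0.44   0.898  0.001]
 [ 0.     0.001 -1.   ]]
```

Call:
apply_moves(motion=[[8.76,[-4,3.6,0],[0,0,-4.2]],[8.76,[-7,6.3,0],[0,0,-8.4]],[8.76,[-9.8,8.8,0],[0,0,-12.6]],[8.76,[-12.6,11.3,0],[0,0,-16.8]],[8.76,[-15.4,13.8,0],[0,0,-21]],[8.76,[-18.2,16.3,0],[0,0,-25]],[8.76,[-21,18.8,0],[0,0,-29]],[8.76,[-23.8,21.3,0],[0,0,-33]],[8.76,[-26.6,23.8,0],[0,0,-37]],[8.76,[-29.4,26.3,0],[0,0,-41]],[8.76,[-32.2,28.8,0],[0,0,-45]],[8.76,[-32.2,28.8,0],[0,0,-45]]])

```text
time: 1.1
eef_pos: [0.4613, -0.2013, 0.2266]
orientation: [0.001, -0.585, 0.811, -0.0]
force: [-0.2, -1.1, -0.6]
gripper_width: 0.0877
grasp_force: 0.0
```

Call:
apply_moves(motion=[[8.76,[-3,-2,0],[0,0,-3]],[8.76,[-6,-4,0],[0,0,-6]],[8.76,[-9,-5,0],[0,0,-9]],[8.76,[-10,-5,0],[0,0,-11]],[8.76,[-10,-5,0],[0,0,-11]]])

```text
time: 1.52
eef_pos: [0.54, -0.1254, 0.2257]
orientation: [-0.0, -0.658, 0.753, 0.0]
force: [-1.0, -0.0, -0.2]
gripper_width: 0.0875
grasp_force: 0.0
```

```bash
python3 - <<'E'
from bench import bot
import cv2,numpy as np
c=bot.get_calibration("wrist");im,d=bot.get_image("wrist")
np.savez("pics/wrist0.npz",im=im,d=d,**c)
cv2.imwrite("pics/wrist0.png",im[:,:,::-1])
E
python3 d.py 0.567 0.066 0.226
```

```text
t 1.5667 tcp [ 0.5391 -0.1264  0.2258] F [-0.3 -0.6  0.3] w 0.08817154635131494 gf 0.0 j [ 0.12  0.16 -0.26 -0.   -1.15 -0.26]
shift cm [-19.44  -0.15  -0.02] turn [ 0.09 -0.01 -0.39]
```

View pics/wrist0.png

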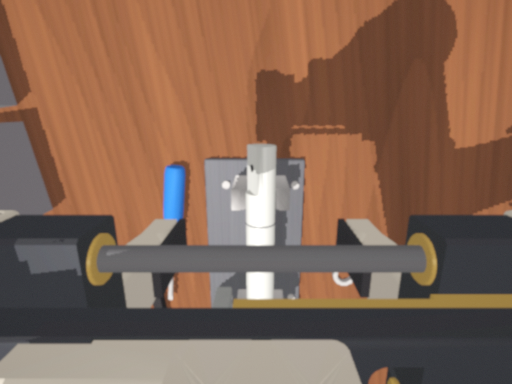

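The wrist view shows the plate, with the axle's flat end at about (262,165) and the dark cross hole at (251,175) on the far (left) side.

```bash
cat > flat.py <<'E'
import sys
from h import *
f=load(sys.argv[1]);P=cloud(f)
yaw=np.radians(-7.4);o=np.array([.5555,-.0185])
R=np.array([[np.cos(yaw),-np.sin(yaw)],[np.sin(yaw),np.cos(yaw)]])
Q=(P[...,:2]-o)@R*1000;Z=P[...,2]*1000
def band(a,b,zl):
    m=(abs(Q[...,0])<22)&(Q[...,1]>a)&(Q[...,1]<b)&(Z>zl)&(Z<115)
    return np.column_stack([Q[m],Z[m]])
for a,b in((-145,-105),(-70,-40)):
    q=band(a,b,62)
    for x0 in range(-18,20,4):
        s=q[abs(q[:,0]-x0)<2]
        if len(s)>3:print((a,b),x0,len(s),np.median(s[:,2]).round(1),s[:,2].std().round(1))
E
python3 flat.py wrist0
```

```text
(-145, -105) -14 118 87.1 3.1
(-145, -105) -10 152 91.6 3.4
(-145, -105) -6 156 94.0 4.1
(-145, -105) -2 157 95.0 5.5
(-145, -105) 2 156 95.1 5.6
(-145, -105) 6 140 89.3 3.8
(-145, -105) 10 115 81.6 2.7
(-145, -105) 14 68 75.5 1.5
(-70, -40) -14 51 87.0 1.6
(-70, -40) -10 101 91.0 1.3
(-70, -40) -6 104 93.9 0.9
(-70, -40) -2 97 95.1 0.7
(-70, -40) 2 86 95.3 0.7
(-70, -40) 6 105 94.5 0.7
(-70, -40) 10 102 92.2 1.1
(-70, -40) 14 76 88.0 1.6
(-70, -40) 18 12 81.0 0.6
```

Call:
apply_moves(motion=[[8.76,[-3,0,0],[0,0,0]],[8.76,[-7,0,0],[0,0,0]],[8.76,[-11,-0.1,0],[0,0,0]],[8.76,[-15,-0.2,0],[0,0,0]],[8.76,[-18,-0.2,0],[0,0,0]],[8.76,[-19.4,-0.2,0],[0,0,0]],[8.76,[-19.4,-0.2,0],[0,0,0]]])

```text
time: 2.15
eef_pos: [0.5677, 0.0661, 0.2264]
orientation: [-0.0, -0.657, 0.754, 0.0]
force: [-1.0, -0.5, 0.1]
gripper_width: 0.0876
grasp_force: 0.0
```

```bash
python3 d.py 0.567 0.066 0.150
```

```text
t 2.15 tcp [0.5677 0.0661 0.2264] F [-1.  -0.5  0.1] w 0.08761988292988816 gf 0.0 j [ 0.46  0.19 -0.22 -0.   -1.16 -0.59]
shift cm [0.02 0.06 7.64] turn [ 0.01  0.   -0.41]
```

Call:
apply_moves(motion=[[8.76,[0,0,2.5],[0,0,0]],[8.76,[0,0.1,5.5],[0,0,-0.4]],[6,[0,0.1,7.5],[0,0,-0.4]],[4,[0,0.1,7.5],[0,0,-0.4]],[0,[0,0.1,7.5],[0,0,-0.4]],[0,[0,0.1,7.5],[0,0,-0.4]],[0,[0,0.1,7.5],[0,0,-0.4]],[0,[0,0.1,7.5],[0,0,-0.4]],[0,[0,0.1,7.5],[0,0,-0.4]],[0,[0,0.1,7.5],[0,0,-0.4]]], squeeze=45)

```text
time: 2.98
eef_pos: [0.567, 0.0648, 0.1523]
orientation: [0.001, -0.659, 0.752, -0.0]
force: [0.7, 0.2, 0.9]
gripper_width: 0.0397
grasp_force: 0.0
```

Still closing.

Call:
apply_moves(motion=[[0,[0,0,0],[0,0,0]],[0,[0,0,0],[0,0,0]],[0,[0,0,0],[0,0,0]],[0,[0,0,0],[0,0,0]],[0,[0,0,0],[0,0,0]],[0,[0,0,0],[0,0,0]],[0,[0,0,0],[0,0,0]],[0,[0,0,0],[0,0,0]]], squeeze=45)

```text
time: 3.65
eef_pos: [0.5671, 0.0647, 0.1516]
orientation: [0.0, -0.659, 0.752, -0.0]
force: [2.5, -0.8, -1.2]
gripper_width: 0.0098
grasp_force: 45.0
```

Gripped at 45 N. Lifting 15 mm.

Call:
apply_moves(motion=[[0,[0,0,-0.3],[0,0,0]],[0,[0,0,-0.6],[0,0,0]],[0,[0,0,-0.9],[0,0,0]],[0,[0,0,-1.2],[0,0,0]],[0,[0,0,-1.5],[0,0,0]],[0,[0,0,-1.5],[0,0,0]],[0,[0,0,-1.5],[0,0,0]]])

```text
time: 4.23
eef_pos: [0.5669, 0.0647, 0.1654]
orientation: [-0.0, -0.659, 0.752, 0.0]
force: [7.3, -1.4, -11.6]
gripper_width: 0.0097
grasp_force: 45.0
```

Call:
apply_moves(motion=[[0,[0,0,-0.05],[0,0,6.5]],[0,[0,0,-0.05],[0,0,13]],[0,[0,0,-0.05],[0,0,20]],[0,[0,0,-0.05],[0,0,27]],[0,[0,0,-0.05],[0,0,34]],[0,[0,0,-0.05],[0,0,41]],[0,[0,0,-0.05],[0,0,48]],[0,[0,0,-0.05],[0,0,55]],[0,[0,0,-0.05],[0,0,62]],[0,[0,0,-0.05],[0,0,69]],[0,[0,0,-0.05],[0,0,76]],[0,[0,0,-0.05],[0,0,79]]])

```text
time: 5.23
eef_pos: [0.5644, 0.0674, 0.1644]
orientation: [-0.002, -0.027, 1.0, 0.002]
force: [-2.6, 13.3, -12.1]
gripper_width: 0.0099
grasp_force: 45.0
```

Call:
apply_moves(motion=[[0,[0,0,0],[0,0,0]],[0,[0,0,0],[0,0,0]],[0,[0,0,0],[0,0,0]]])

```text
time: 5.48
eef_pos: [0.5644, 0.0674, 0.1644]
orientation: [-0.002, -0.03, 1.0, 0.002]
force: [-3.0, 12.5, -12.2]
gripper_width: 0.0099
grasp_force: 45.0
```

```bash
python3 d.py 0.567 0.066 0.165 0 -78; python3 -c "
from bench import bot;print(bot.get_state()['moment'])"
```

```text
t 5.4833 tcp [0.5644 0.0674 0.1644] F [ -3.   12.5 -12.2] w 0.009853875155204346 gf 45.01407444477081 j [ 0.46  0.24 -0.31 -0.01 -1.03 -1.97]
shift cm [-0.25 -0.16 -0.06] turn [ 0.24 -0.25 -1.13]
[4.98449051 0.79529839 0.03391135]
```

Call:
apply_moves(motion=[[0,[0,0,0.2],[0,0,0]],[0,[0,0,0.4],[0,0,0]],[0,[0,0,0.6],[0,0,0]],[0,[0,0,0.7],[0,0,0]],[0,[0,0,0.7],[0,0,0]]])

```text
time: 5.9
eef_pos: [0.5646, 0.0674, 0.1598]
orientation: [-0.002, -0.031, 1.0, 0.002]
force: [-10.5, 13.7, 5.7]
gripper_width: 0.0097
grasp_force: 45.0
```

Call:
apply_moves(motion=[[1.5,[0,0,0],[0,0,0]],[3,[0,0,0],[0,0,0]],[5,[0,0,0],[0,0,0]],[5,[0,0,0],[0,0,0]],[5,[0,0,0],[0,0,0]],[5,[0,0,0],[0,0,0]],[5,[0,0,-1],[0,0,0]],[6,[0,0,-3],[0,0,0]],[7,[0,0,-6],[0,0,0]],[8.5,[0,0,-9],[0,0,0]],[8.5,[0,0,-10],[0,0,0]],[8.5,[0,0,-10],[0,0,0]]])

```text
time: 6.9
eef_pos: [0.5684, 0.065, 0.2645]
orientation: [0.003, -0.031, 1.0, 0.001]
force: [0.5, -0.2, 0.9]
gripper_width: 0.0776
grasp_force: 0.0
```

```bash
python3 - <<'E'
from bench import bot
import cv2,numpy as np
o=[]
for n in("side","top"):
    im,d=bot.get_image(n);c=bot.get_calibration(n);np.savez(f"pics/{n}1.npz",im=im,d=d,**c);o.append(im)
b=cv2.resize(o[0][170:270,210:330],None,fx=5,fy=5,interpolation=cv2.INTER_CUBIC)
cv2.imwrite("pics/s1.png",b[:,:,::-1])
from h import *
f=load("top1");P=cloud(f)
yaw=np.radians(-7.4);oo=np.array([.5555,-.0185])
R=np.array([[np.cos(yaw),-np.sin(yaw)],[np.sin(yaw),np.cos(yaw)]])
Q=(P[...,:2]-oo)@R;m=(abs(Q[...,0])<.04)&(abs(Q[...,1]-.085)<.04)&(P[...,2]>.17)&(P[...,2]<.205)
q=np.column_stack([Q[m],P[m][:,2]])*1000;print(len(q),np.median(q,0),cv2.minAreaRect(q[:,:2].astype(np.float32)))
E
python3 d.py .5555 -.0185 .2 30
```

```text
31 [-10.458814    82.67009396 186.47654334] ((-9.70581340789795, 83.24685668945312), (22.556718826293945, 9.243175506591797), 9.018977165222168)
t 7.0 tcp [0.5667 0.0647 0.2606] F [-0.7  0.7  0.4] w 0.08289595855776495 gf 0.0 j [ 0.46  0.17 -0.17 -0.   -1.23 -1.97]
shift cm [ 1.63 -8.24  6.06] turn [-25.04  20.75 -77.15]
```

View pics/s1.png

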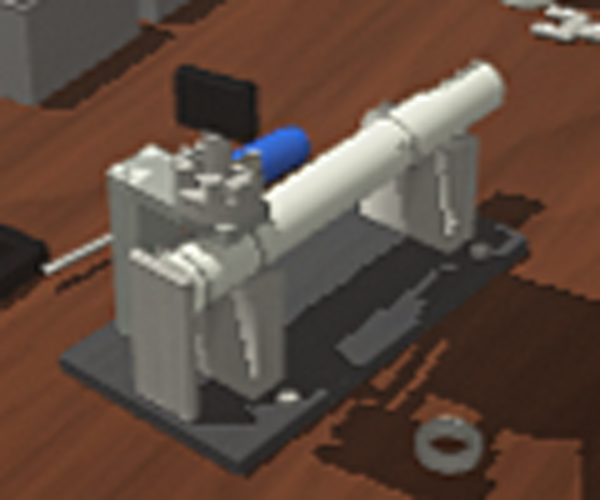

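The handle blade at (215,100) stands raised and turned crosswise: it rests in its notch (its top measures about 8 mm higher).

```bash
G=1 python3 d.py .6155 -.0262 .194 30
```

```text
t 7.0 tcp [0.5667 0.0647 0.2606] F [-0.7  0.7  0.4] w 0.08289595855776495 gf 0.0 j [ 0.46  0.17 -0.17 -0.   -1.23 -1.97]
shift cm [-3.38 -9.2   8.31] turn [-25.04  20.75 -77.15]
```

Call:
apply_moves(motion=[[8.76,[-0.5,-2,0],[-2.1,1.7,-6.4]],[8.76,[-1,-4,0],[-4.2,3.4,-12.8]],[8.76,[-1.5,-6,0],[-6.3,5.1,-19.2]],[8.76,[-2,-8,0],[-8.4,6.8,-25.6]],[8.76,[-3.4,-9.2,0],[-10.5,8.6,-32]],[8.76,[-3.4,-9.2,1],[-12.6,10.3,-38.4]],[8.76,[-3.4,-9.2,2],[-14.7,12,-44.8]],[8.76,[-3.4,-9.2,3],[-16.8,13.8,-51.2]],[8.76,[-3.4,-9.2,4],[-18.9,15.5,-57.6]],[8.76,[-3.4,-9.2,6],[-21,17.2,-64]],[8.76,[-3.4,-9.2,7],[-23,19,-70.5]],[8.76,[-3.4,-9.2,8.3],[-25,20.7,-77]]])

```text
time: 8.0
eef_pos: [0.6057, -0.0256, 0.175]
orientation: [-0.173, -0.638, 0.725, 0.196]
force: [-0.1, -0.3, 0.7]
gripper_width: 0.0871
grasp_force: 0.0
```

```bash
G=1 python3 d.py .556 -.0186 .080 30
```

```text
t 8.0 tcp [ 0.6057 -0.0256  0.175 ] F [-0.1 -0.3  0.7] w 0.08712325728313675 gf 0.0 j [ 0.18  0.62  0.27 -0.15 -1.72 -0.29]
shift cm [-0.07 -0.47 12.63] turn [ 0.28 -0.08  0.09]
```

Call:
apply_moves(motion=[[8.76,[-0.1,-0.5,3],[0,0,0]],[8.76,[-0.1,-0.5,6],[0,0,0]],[8.76,[-0.1,-0.5,9],[0,0,0]],[8.76,[-0.1,-0.5,11.5],[0,0,0]],[7,[-0.1,-0.5,12.6],[0,0,0]],[5,[-0.1,-0.5,12.6],[0,0,0]],[4.5,[-0.1,-0.5,12.6],[0,0,0]],[4,[-0.1,-0.5,12.6],[0,0,0]],[4,[-0.1,-0.5,12.6],[0,0,0]]], squeeze=20)

```text
time: 8.75
eef_pos: [0.5498, -0.0166, 0.0666]
orientation: [-0.17, -0.637, 0.727, 0.193]
force: [0.1, 0.3, 0.2]
gripper_width: 0.0601
grasp_force: 0.0
```

```bash
G=1 python3 d.py .556 -.0186 .080 30
```

```text
t 8.75 tcp [ 0.5498 -0.0166  0.0666] F [0.1 0.3 0.2] w 0.06010147626077294 gf 0.0 j [ 0.2   0.62  0.01 -0.16 -1.46 -0.27]
shift cm [0.12 0.11 0.42] turn [-0.16  0.02 -0.14]
```

Call:
apply_moves(motion=[[4,[0,0,0],[0,0,0]],[3.5,[0,0,0],[0,0,0]],[3,[0,0,0],[0,0,0]],[2,[0,0,0],[0,0,0]],[2,[0,0,0],[0,0,0]],[2,[0,0,0],[0,0,0]],[2,[0,0,0],[0,0,0]],[2,[0,0,0],[0,0,0]]], squeeze=20)

```text
time: 9.42
eef_pos: [0.5478, -0.0165, 0.066]
orientation: [-0.171, -0.637, 0.726, 0.194]
force: [-1.5, 1.3, 5.2]
gripper_width: 0.0315
grasp_force: 20.0
```

```bash
G=1 python3 d.py .556 -.0186 .080 30
```

```text
t 9.4167 tcp [ 0.5478 -0.0165  0.066 ] F [-1.5  1.3  5.2] w 0.03153479126509912 gf 20.007323920726776 j [ 0.2   0.62  0.01 -0.17 -1.46 -0.27]
shift cm [ 0.1  -0.03  0.26] turn [ 0.05 -0.02 -0.15]
```

Call:
apply_moves(motion=[[2,[0,-0.14,-0.01],[5,0,0]],[2,[0,-0.285,-0.025],[10,0,0]],[2,[0,-0.42,-0.06],[15,0,0]],[2,[0,-0.56,-0.1],[20,0,0]],[2,[0,-0.69,-0.15],[25,0,0]],[2,[0,-0.82,-0.22],[30,0,0]],[2,[0,-0.82,-0.22],[30,0,0]],[2,[0,-0.82,-0.22],[30,0,0]]])

```text
time: 10.08
eef_pos: [0.5552, -0.0174, 0.0637]
orientation: [-0.001, -0.66, 0.752, 0.0]
force: [0.9, -0.3, -5.3]
gripper_width: 0.0316
grasp_force: 20.0
```

```bash
G=1 python3 d.py .556 -.0186 .080 0;G=1 python3 d.py .556 -.0186 .080 -30
```

```text
t 10.0833 tcp [ 0.5552 -0.0174  0.0637] F [ 0.9 -0.3 -5.3] w 0.03155633848557663 gf 19.999714493751526 j [ 0.32  0.33 -0.46  0.   -0.79 -0.45]
shift cm [ 0.11 -0.09  0.27] turn [ 0.08 -0.08 -0.06]
t 10.0833 tcp [ 0.5552 -0.0174  0.0637] F [ 0.9 -0.3 -5.3] w 0.03155633848557663 gf 19.999714493751526 j [ 0.32  0.33 -0.46  0.   -0.79 -0.45]
shift cm [ 0.11 -1.04  0.01] turn [30.08 -0.1  -0.04]
```

Call:
apply_moves(motion=[[2,[0,-0.14,0.03],[5,0,0]],[2,[0,-0.285,0.02],[10,0,0]],[2,[0,-0.42,-0.01],[15,0,0]],[2,[0,-0.56,-0.05],[20,0,0]],[2,[0,-0.56,-0.05],[20,0,0]],[2,[0,-0.56,-0.05],[20,0,0]]])

```text
time: 10.58
eef_pos: [0.5716, -0.0332, 0.0718]
orientation: [0.101, -0.647, 0.743, -0.134]
force: [2.5, -4.2, -4.2]
gripper_width: 0.0313
grasp_force: 19.5
```

```bash
G=1 python3 d.py .556 -.0186 .080 -20
```

```text
t 10.5833 tcp [ 0.5716 -0.0332  0.0718] F [ 2.5 -4.2 -4.2] w 0.03129989209788801 gf 19.51093018054962 j [ 0.25  0.18 -0.97  0.91 -0.18 -1.27]
shift cm [-1.26  1.35  0.52] turn [ 0.77 -1.49 -0.24]
```

```bash
python3 - <<'E'
from bench import bot
import cv2,numpy as np
im,d=bot.get_image("side");c=bot.get_calibration("side");np.savez("pics/side2.npz",im=im,d=d,**c)
b=cv2.resize(im[140:270,190:350],None,fx=4,fy=4,interpolation=cv2.INTER_CUBIC)
cv2.imwrite("pics/s2.png",b[:,:,::-1])
E
for a in -20 -10 0; do G=1 python3 d.py .555 -.0176 .082 $a; done
```

```text
t 10.6333 tcp [ 0.5712 -0.0297  0.0715] F [-4.3  0.6 -5.1] w 0.03162704249467574 gf 19.689719080924988 j [ 0.24  0.18 -0.98  0.94 -0.18 -1.28]
shift cm [-1.    1.29  0.3 ] turn [ 0.7  -1.27  0.16]
t 10.6333 tcp [ 0.5712 -0.0297  0.0715] F [-4.3  0.6 -5.1] w 0.03162704249467574 gf 19.689719080924988 j [ 0.24  0.18 -0.98  0.94 -0.18 -1.28]
shift cm [-1.    1.62  0.28] turn [-9.3  -1.28  0.04]
t 10.6333 tcp [ 0.5712 -0.0297  0.0715] F [-4.3  0.6 -5.1] w 0.03162704249467574 gf 19.689719080924988 j [ 0.24  0.18 -0.98  0.94 -0.18 -1.28]
shift cm [-1.    1.94  0.2 ] turn [-19.3   -1.28  -0.07]
```

View pics/s2.png

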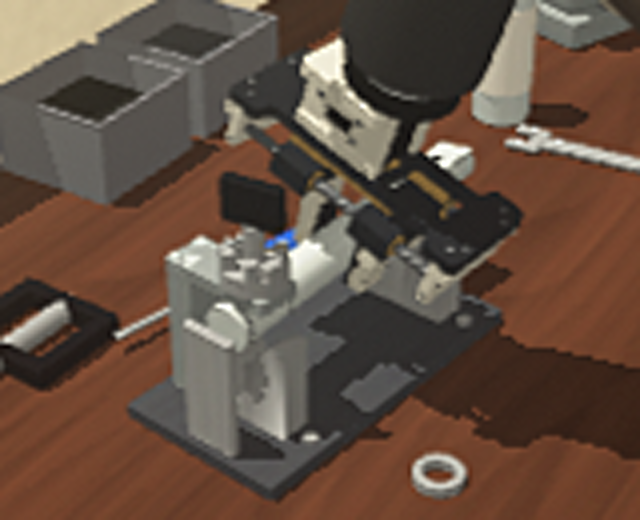

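The axle has been dragged a bit to +x: the left end at (230,325) sits high against the stop. The arm came close to its wrist singularity and the j3 limit. Bringing it back.

Call:
apply_moves(motion=[[2,[-0.2,0.3,0],[-2,-0.2,0]],[2,[-0.4,0.6,0],[-4,-0.4,0]],[2,[-0.6,0.9,0.05],[-6,-0.6,0]],[2,[-0.8,1.2,0.1],[-8,-0.8,0]],[2,[-1,1.5,0.2],[-9,-1.2,0]],[2,[-1,1.6,0.28],[-9.3,-1.3,0]],[2,[-1,1.6,0.28],[-9.3,-1.3,0]],[2,[-1,1.6,0.28],[-9.3,-1.3,0]]])

```text
time: 11.3
eef_pos: [0.5609, -0.0195, 0.0649]
orientation: [0.06, -0.655, 0.75, -0.065]
force: [-0.2, 0.8, -4.1]
gripper_width: 0.0319
grasp_force: 19.6
```

```bash
G=1 python3 d.py .555 -.0176 .082 -10;  G=1 python3 d.py .555 -.0176 .082 0
```

```text
t 11.3 tcp [ 0.5609 -0.0195  0.0649] F [-0.2  0.8 -4.1] w 0.03188984107202384 gf 19.563095569610596 j [ 0.37  0.25 -0.66  0.16 -0.51 -0.64]
shift cm [-0.11  0.31  0.11] turn [-0.12  0.2  -0.33]
t 11.3 tcp [ 0.5609 -0.0195  0.0649] F [-0.2  0.8 -4.1] w 0.03188984107202384 gf 19.563095569610596 j [ 0.37  0.25 -0.66  0.16 -0.51 -0.64]
shift cm [-0.11  0.64  0.08] turn [-10.12   0.23  -0.31]
```

Call:
apply_moves(motion=[[2,[0,0.15,0.05],[0,0,0]],[2,[-0.1,0.3,0.1],[0,0,0]],[2,[-0.1,0.3,0.2],[0,0,0]],[2,[-0.1,0.3,0.3],[0,0,0]],[2,[-0.1,0.3,0.3],[0,0,0]]])

```text
time: 11.72
eef_pos: [0.5592, -0.0174, 0.0629]
orientation: [0.062, -0.656, 0.75, -0.065]
force: [0.2, -2.7, 3.2]
gripper_width: 0.0314
grasp_force: 19.6
```

```bash
G=1 python3 d.py .555 -.0176 .082 -10
```

```text
t 11.7167 tcp [ 0.5592 -0.0174  0.0629] F [ 0.2 -2.7  3.2] w 0.03135442428793573 gf 19.59593564271927 j [ 0.37  0.24 -0.67  0.17 -0.5  -0.65]
shift cm [ 0.08  0.08 -0.06] turn [-0.29  0.33 -0.29]
```

Seated now: the force is upward on the tool. Open, back out, and look at the flat.

Call:
apply_moves(motion=[[3.6,[0,0,0],[0,0,0]],[4.5,[0,0,0],[0,0,0]],[6,[0,0,0],[0,0,0]],[8.76,[0,0,0],[0,0,0]],[8.76,[0,0,0],[0,0,0]],[8.76,[0,0,-1],[0,0,0]],[8.76,[0,0,-3],[0,0,0]],[8.76,[0,0,-6],[0,0,0]],[8.76,[0,0,-9],[0,0,0]],[8.76,[0,0,-12],[0,0,0]],[8.76,[0,0,-14],[-5,0,0]],[8.76,[0,0,-14],[-10,0,0]]], squeeze=20)

```text
time: 12.72
eef_pos: [0.5343, -0.0139, 0.2059]
orientation: [0.006, -0.66, 0.751, 0.0]
force: [1.7, 0.7, 0.9]
gripper_width: 0.0875
grasp_force: 0.0
```

```bash
cat > look.py <<'E'
import sys
from bench import bot
import numpy as np,cv2
for n in("wrist","side","top"):
    c=bot.get_calibration(n);im,d=bot.get_image(n);np.savez(f"pics/{n}{sys.argv[1]}.npz",im=im,d=d,**c)
    cv2.imwrite(f"pics/{n}{sys.argv[1]}.png",im[:,:,::-1])
E
python3 look.py 3; python3 flat.py wrist3; python3 d.py .555 -.126 .226 0
```

```text
(-145, -105) -14 217 86.3 2.8
(-145, -105) -10 223 91.3 1.1
(-145, -105) -6 216 91.2 0.8
(-145, -105) -2 199 90.1 0.8
(-145, -105) 2 202 89.1 0.8
(-145, -105) 6 203 87.9 0.8
(-145, -105) 10 200 86.9 0.9
(-145, -105) 14 155 85.7 1.1
(-70, -40) -14 115 86.9 1.9
(-70, -40) -10 155 91.1 1.4
(-70, -40) -6 164 93.7 0.8
(-70, -40) -2 150 95.0 0.7
(-70, -40) 2 159 95.1 0.7
(-70, -40) 6 150 94.2 0.8
(-70, -40) 10 137 92.2 1.1
(-70, -40) 14 115 88.0 2.0
(-70, -40) 18 8 82.3 0.7
t 12.8667 tcp [ 0.5353 -0.0148  0.1996] F [-0.4  0.3 -1.1] w 0.08735961451094386 gf 0.0 j [ 0.34  0.15 -0.34 -0.   -1.08 -0.47]
shift cm [10.74 -3.45 -2.7 ] turn [-0.2   0.37 -0.3 ]
```

The axle is seated and its flat leans 15.4°. Re-grip at +16° and roll to 0°.

```bash
G=1 python3 d.py .589 -.0228 .195 16
```

```text
t 12.8667 tcp [ 0.5353 -0.0148  0.1996] F [-0.4  0.3 -1.1] w 0.08735961451094386 gf 0.0 j [ 0.34  0.15 -0.34 -0.   -1.08 -0.47]
shift cm [ 0.09 -4.9   2.3 ] turn [-16.2    0.41  -0.25]
```

Call:
apply_moves(motion=[[8.76,[0,-1.5,0],[-4,0,0]],[8.76,[0,-3,0.5],[-8,0.2,0]],[8.76,[0.1,-4.5,1.5],[-12,0.4,-0.2]],[8.76,[0.1,-4.9,2.3],[-16.2,0.4,-0.2]],[8.76,[0.1,-4.9,2.3],[-16.2,0.4,-0.2]],[8.76,[0.1,-4.9,2.3],[-16.2,0.4,-0.2]]])

```text
time: 13.37
eef_pos: [0.5819, -0.0227, 0.1737]
orientation: [-0.094, -0.653, 0.744, 0.105]
force: [-0.7, 0.5, 0.5]
gripper_width: 0.0874
grasp_force: 0.0
```

```bash
G=1 python3 d.py .556 -.0186 .080 16
```

```text
t 13.3667 tcp [ 0.5819 -0.0227  0.1737] F [-0.7  0.5  0.5] w 0.08736980519757788 gf 0.0 j [ 0.23  0.42 -0.01 -0.1  -1.41 -0.33]
shift cm [-0.1  -0.12 11.63] turn [ 0.24 -0.12 -0.1 ]
```

Call:
apply_moves(motion=[[8.76,[-0.1,-0.1,3],[0.2,0,0]],[8.76,[-0.1,-0.1,6],[0.2,0,0]],[8.76,[-0.1,-0.1,9],[0.2,0,0]],[7,[-0.1,-0.1,11.5],[0.2,0,0]],[5,[-0.1,-0.1,11.8],[0.2,0,0]],[4,[-0.1,-0.1,11.8],[0.2,0,0]],[4,[-0.1,-0.1,11.8],[0.2,0,0]],[4,[-0.1,-0.1,11.8],[0.2,0,0]],[4,[-0.1,-0.1,11.8],[0.2,0,0]],[4,[-0.1,-0.1,11.8],[0.2,0,0]],[4,[-0.1,-0.1,11.8],[0.2,0,0]]], squeeze=20)

```text
time: 14.28
eef_pos: [0.5518, -0.0172, 0.064]
orientation: [-0.09, -0.654, 0.744, 0.103]
force: [-0.2, -0.4, -0.0]
gripper_width: 0.0419
grasp_force: 0.0
```

Call:
apply_moves(motion=[[3,[0,0,0],[0,0,0]],[2,[0,0,0],[0,0,0]],[2,[0,0,0],[0,0,0]],[2,[0,0,0],[0,0,0]],[2,[0,0,0],[0,0,0]],[2,[0,0,0],[0,0,0]]])

```text
time: 14.78
eef_pos: [0.5512, -0.0173, 0.0635]
orientation: [-0.091, -0.654, 0.744, 0.103]
force: [-1.9, 0.9, 3.8]
gripper_width: 0.0313
grasp_force: 20.0
```

```bash
G=1 python3 d.py .556 -.0186 .080 16; G=1 python3 d.py .556 -.0186 .080 0.4
```

```text
t 14.7833 tcp [ 0.5512 -0.0173  0.0635] F [-1.9  0.9  3.8] w 0.03134411441586697 gf 20.00354826450348 j [ 0.25  0.48 -0.2  -0.11 -1.16 -0.32]
shift cm [ 0.07 -0.02  0.17] turn [-0.18 -0.03  0.01]
t 14.7833 tcp [ 0.5512 -0.0173  0.0635] F [-1.9  0.9  3.8] w 0.03134411441586697 gf 20.00354826450348 j [ 0.25  0.48 -0.2  -0.11 -1.16 -0.32]
shift cm [ 0.07 -0.53  0.1 ] turn [15.42 -0.03  0.02]
```

Call:
apply_moves(motion=[[2,[0,-0.12,0],[4,0,0]],[2,[0,-0.24,0],[8,0,0]],[2,[0,-0.36,-0.02],[12,0,0]],[2,[0,-0.46,-0.04],[15.5,0,0]],[2,[0,-0.46,-0.04],[15.5,0,0]],[2,[0,-0.46,-0.04],[15.5,0,0]]])

```text
time: 15.28
eef_pos: [0.5553, -0.0177, 0.0627]
orientation: [-0.002, -0.661, 0.751, 0.002]
force: [0.5, -0.2, -2.5]
gripper_width: 0.0316
grasp_force: 20.0
```

Call:
apply_moves(motion=[[3.6,[0,0,0],[0,0,0]],[4.5,[0,0,0],[0,0,0]],[6,[0,0,0],[0,0,0]],[8.76,[0,0,0],[0,0,0]],[8.76,[0,0,0],[0,0,0]],[8.76,[0,0,-1],[0,0,0]],[8.76,[0,0,-3],[0,0,0]],[8.76,[0,0,-6],[0,0,0]],[8.76,[0,0,-9],[0,0,0]],[8.76,[0,0,-12],[0,0,0]],[8.76,[0,0,-14],[0,0,0]],[8.76,[0,0,-14],[0,0,0]]])

```text
time: 16.28
eef_pos: [0.5591, -0.0177, 0.2085]
orientation: [0.002, -0.66, 0.751, -0.0]
force: [0.3, 0.4, 0.2]
gripper_width: 0.0875
grasp_force: 0.0
```

```bash
python3 look.py 4; python3 flat.py wrist4; python3 - <<'E'
from h import *
a=load("side4")["im"][150:280,200:340];b=load("top4")["im"][150:240,200:330]
o=np.vstack([cv2.resize(a,(560,520)),]);cv2.imwrite("pics/s4.png",o[:,:,::-1])
f=load("wrist4");P=cloud(f)
yaw=np.radians(-7.4);oo=np.array([.5555,-.0185]);R=np.array([[np.cos(yaw),-np.sin(yaw)],[np.sin(yaw),np.cos(yaw)]])
Q=(P[...,:2]-oo)@R*1000;m=(abs(Q[...,0])<10)&(P[...,2]>.075)&(P[...,2]<.1)&(Q[...,1]<-100)
print("axle end y",np.percentile(Q[m][:,1],[0,1,50]))
for n in("side4",):
    P=cloud(load(n));Q=(P[...,:2]-oo)@R*1000;m=(abs(Q[...,0])<40)&(abs(Q[...,1]-85)<40)&(P[...,2]>.165)&(P[...,2]<.21)
    q=np.column_stack([Q[m],P[m][:,2]*1000]);print("handle",len(q),q.min(0),q.max(0))
E
```

```text
(-145, -105) -14 165 87.0 2.4
(-145, -105) -10 194 89.4 0.8
(-145, -105) -6 214 89.3 0.7
(-145, -105) -2 172 89.3 0.8
(-145, -105) 2 215 89.2 0.7
(-145, -105) 6 215 89.0 0.7
(-145, -105) 10 172 88.9 0.6
(-145, -105) 14 170 87.3 2.0
(-70, -40) -14 100 86.7 2.3
(-70, -40) -10 139 91.3 1.2
(-70, -40) -6 136 93.8 0.8
(-70, -40) -2 168 95.0 0.8
(-70, -40) 2 134 95.1 0.7
(-70, -40) 6 141 94.2 0.9
(-70, -40) 10 164 92.2 1.2
(-70, -40) 14 131 87.6 2.0
axle end y [-138.80063007 -138.364099   -119.85471024]
handle 154 [-19.45187169  81.50907854 165.54430363] [ 22.95621251  97.50208056 188.74493822]
```

View pics/s4.png

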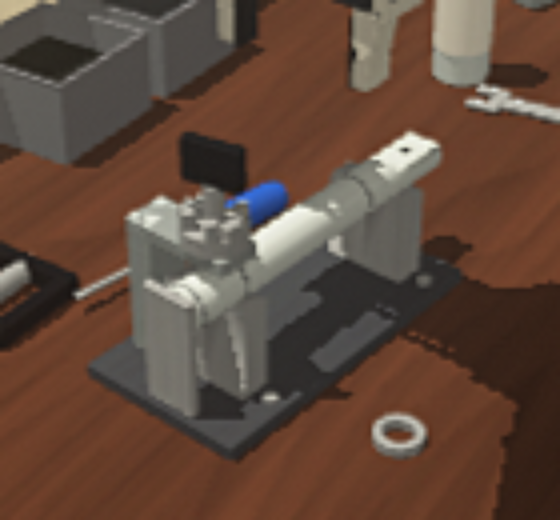

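The side view shows the flat facing up with its hole at (405,150), the axle in both V-blocks and the handle crosswise and raised. I'll check the lengthwise position against the start.

```bash
python3 - <<'E'
from h import *
yaw=np.radians(-7.4);oo=np.array([.5555,-.0185]);R=np.array([[np.cos(yaw),-np.sin(yaw)],[np.sin(yaw),np.cos(yaw)]])
for n in("side0","side3","side4","top0","wrist0"):
    P=cloud(load(n));Q=(P[...,:2]-oo)@R*1000
    m=(abs(Q[...,0])<14)&(P[...,2]>.075)&(P[...,2]<.1)&(Q[...,1]<-90)&(Q[...,1]>-190)
    print(n,m.sum(),np.percentile(Q[m][:,1],[0,2,5]).round(1))
E
```

```text
side0 108 [-142.  -140.  -137.4]
side3 100 [-139.2 -138.1 -137.2]
side4 111 [-140.3 -138.6 -136.6]
top0 130 [-143.3 -142.7 -141. ]
wrist0 1342 [-141.6 -141.3 -140.6]
```

```bash
python3 -c "
from bench import bot;print(bot.hand_in())"
```

```text
the job is handed in; nothing more can be done
None
```

I handed the job in: the plunger rests in its notch, about 8 mm up and turned about 78°. The axle lies down in both V-blocks, its flat facing up to within about 2° and its end about 2 mm from where it started. A near-singular wrist pose briefly pulled the axle about 13 mm sideways and a few mm up before I reseated it. The hand-in gave no verdict.

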